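Set up the cookbook stand on its rear leg

ROBOT

A 6-joint arm with a two-finger parallel gripper is mounted at the origin on the work surface. World frame = base frame: x ahead of the robot, y to its left, z up, the work surface at z = 0. Lengths are in mm, angles in rad, forces in N, time in s.
With the tool pointing down it reaches from about 275 to 750 mm from the base axis. Payload 10.2 kg.
Tool frame: the origin (TCP) lies at the very end of the fingers, on their centre line; the grasp point (between the pads) lies 19 mm behind it; x points along the fingers, z is the direction in which the jaws open and shut, and the axes are right-handed (so a half turn about x gives the same grasp; the last joint's range is limited). The gripper opens to 85 mm and grips with 20 to 120 N. Pads are 22 mm wide; open, the fingers measure 114 mm over their backs; the gripper's body (76 mm by 85 mm) begins 54 mm behind the grasp point. The pads swing forward as they close: fully open they stand 13 mm farther back than shut.
Start: joints at [1.109, 0.313, 1.498, -0, 1.331, -0.223], TCP at [124.194, 510.105, 231.294] pointing down, gripper open.
Joint ranges: [-2.94, 2.94], [-0.97, 2.17], [0.19, 2.56], [-1.23, 4.37], [0.02, 3.11], [-2.88, 2.88]. Speed limits (rad/s): [2.39, 2.39, 3.01, 3.14, 3.14, 3.14].

INTERFACE

Orientations are given as a unit quaternion [w, x, y, z].
In Python, from rig import sense, vision, job gives the robot as it stands. The module is installed in compiled form; this text tells all that it offers.
- The arm moves only by the shell command python3 -m pendant 'ROWS' [FORCE]. ROWS is JSON, a list of rows, each a list of 7 numbers: the turn, a rotation vector about the tool's x, y, z in rad, then the shift along the tool's x, y, z in cm, then the opening, from 0 (shut) to 1 (fully open). A call has exactly 5 rows; each row is the pose to reach, as a shift and turn from the pose commanded when the call began, along the tool's axes at that moment; what a row does not reach only later rows make up. A row lasts 1/8 s, in which the tool goes at most 62.5 mm and 10.7 degrees, less where a joint would pass 70% of its speed; a pose out of reach is approached as far as the arm can. A call with a gripper value outside its range is refused whole. The fingers move at their own pace and stop on an object; FORCE is the grip in N (left out, the last holds). Time passes only in rows, so rows that repeat a pose let the fingers close, or fill a call up. It gives the time, the measured TCP pose, the force and the opening at its end, in the units of the state.
- sense(): the state, without advancing time (a new reading comes with each control period).
- vision.capture(name): name is "side" or "top"; returns the picture (420x560x3 uint8, red, green, blue); there is no depth.
- vision.calibration(name): a dict with "K" (3x3 intrinsics, pixels), "k1" (the pictures are not rectified: a ray, as slopes to the right and down, at radius r is drawn at 1 + k1 r^2 times it, then the intrinsics apply), "extrinsics" (4x4, takes a point from camera to world coordinates). Camera axes: x right, y up, looking along -z (the intrinsics and any distortion apply to the point x, -y, -z); pixel columns grow to the right and rows downward; lengths in mm; the calibration is good to about 2 mm. A picture is of the moment at which its call begins. calibration takes no time and is no camera call.
- job.finish_job(): hands the job in, once; it reports no verdict.
The state is a dict: "time_s": time; "joints": joint angles; "dq": joint speeds; "tau": joint torques, N m; "eef_pos": TCP position; "ee_rot": TCP orientation; "force": force on the tool from outside, world axes, zero at the start; "wrist_torque": the same for the moment, N m; "grip_width": opening from 0.0 (shut) to 1.0 (fully open).
Only numpy, scipy, OpenCV 4.12 (cv2) and the standard library are available. Lean on these libraries where they do the work, as an engineer would, in place of code of your own. Each camera call takes 0.05 s, during which the arm holds its last target.

TASK

Set up the folded cookbook stand for reading: while it still stands upright on its ledge, push its rear leg all the way out to the stop, then lean the stand back so that it rests on that leg. Leave the stand where it is on the worktop, don't shove it along, and don't knock the mug, tin, jar or pepper mill.

Things in the scene. Friction and masses are not known exactly. Their poses are not given: they have to be found in the camera images.
- stand: Cookbook stand, about 1.3 kg, loose: dark wooden board 170 wide, 240 high, 20 mm thick, folded and upright, underside rubber-soled. Origin on its underside, below the board's centre. x points out of the board's BACK (leg side; at first roughly away from the robot), y along its width, z up the board. A 3 mm steel book ledge runs 60 mm forward from the foot of the front, with an 18 mm lip.
- stand_pivot (a point): Middle of the board's rear bottom edge (stand x +10, z 0 mm), about which the stand tips back. Only just steady that way: 4.5 to 6.5 N backwards 50 mm up tips it; less, off centre or with a lift, may twist it. Leaned past some 13 degrees it goes on by itself. With the leg at its stop it rests leaning back 19 to 23 degrees (0.33 to 0.40 rad), on this edge and the leg's feet.
- stand_top (a point): Middle of the top edge of the board's front face (stand x -10, z 240 mm): just below here is a good place to push the stand back. Axes as the stand's.
- leg (a joint): Angle of the rear leg to the board: 0 folded; it starts at 0 to 0.1 rad and its stop comes somewhere from 0.42 to 0.64 rad, by how the stop screws are set. A white wooden U around the board: two side bars beside its edges, a cross slat behind it. Stiff hinge, stays where left, takes 0.10 to 0.16 Nm: about 1 N near the feet. Pushed up near the hinge, the whole stand tips instead.
- leg_hinge (a point): Middle of the leg's hinge axis, which is level and parallel to stand y, at stand x 0, z 165 mm. The side bars run from 52 mm above it to rounded feet 160 mm below it (folded: 5 mm off the worktop); opening swings the feet out along stand +x and the upper ends forward, against the stop screws.
- leg_left (a point): On the front face of the side bar on the stand's +y side, mid width, 130 mm from the hinge, 30 mm above the foot's end; a good place to push. Moves with the leg. Each bar is 22 mm wide (stand y 87 to 109 mm, 2 mm gap to the board's edge) and 18 mm deep (folded: stand x -9 to +9). Its x axis points out of the bar's rear face, z up along the bar.
- leg_right (a point): The same point on the bar on the stand's -y side (stand y -87 to -109 mm).
- stop_tip (a point): Centre of the rounded tip (4 mm radius) of the brass stop screw on the stand's +y side, 24 mm above the hinge, in front of the bar; its twin on the -y side is set alike. Screws and their brackets reach forward to stand x -70 mm, at stand |y| 78 to 108 mm. The leg is at its stop when the front faces of its bars meet these tips. How far the screws are turned in differs each time.
- mill: Black pepper mill, 168 mm high, 54 mm in diameter, standing loose behind the stand. Origin: centre of its foot.
- jar: Amber glass jar with a wooden lid, 105 mm high, 64 mm in diameter, standing loose behind the stand. Origin: centre of its foot.
- mug: White mug, 92 mm high, 82 mm in diameter plus handle, standing loose to one side of the stand. Origin: centre of its foot.
- tin: Tin with a blue and paper-coloured side, 98 mm high, 76 mm in diameter, standing loose to the other side of the stand. Origin: centre of its foot.

How it is judged:
By the outcome, as a careful person would: the job done as asked, in the order asked, and still so for the second after the job is handed in, with the robot touching nothing.
It also fails if it takes over 59 s, if anything falls off the work surface, if the arm or the gripper's body presses on something with over 40 N, if the wrist force passes 120 N, or if a joint passes its speed limit or range.

## Working session

There is one attempt and no reset: what is moved stays moved. The work goes in short steps, Python scripts to look and compute and a shell command to move; the robot and the scene stay as the last step left them, time stands still between calls to the robot, and variables do not carry over. Pictures are saved under pics/ and viewed, and the job is handed in when it is done.

```bash
mkdir -p pics; ls; python3 - <<'E'
from rig import sense, vision
import cv2
s=sense(); print(s)
for n in("side","top"):
    im=vision.capture(n); cv2.imwrite(f"pics/{n}0.png",cv2.cvtColor(im,cv2.COLOR_RGB2BGR))
    print(vision.calibration(n))
E
```

```text
pics
{'time_s': 0.0, 'joints': array([ 1.10859265e+00,  3.13428494e-01,  1.49845900e+00, -1.25242519e-05,
        1.33097719e+00, -2.23428572e-01]), 'dq': array([ 8.39333319e-04,  3.75789723e-04,  6.15908846e-04, -4.53947892e-04,
        8.87446831e-04,  2.74217346e-05]), 'tau': array([ 1.78320450e-03, -4.12265539e+01, -2.59743440e+01, -1.13710823e-04,
        4.15673640e-03,  2.74675710e-05]), 'eef_pos': array([124.07933182, 509.85826297, 230.73782367]), 'ee_rot': array([ 0.55558763, -0.43708605,  0.55639675,  0.43669306]), 'force': array([-0.2045804 ,  0.93519529,  0.39338477]), 'wrist_torque': array([0.01760511, 0.02708016, 0.0043693 ]), 'grip_width': 0.9981724178160082}
{'K': array([[474.12728884,   0.        , 286.5463207 ],
       [  0.        , 474.12728884, 214.99641909],
       [  0.        ,   0.        ,   1.        ]]), 'k1': -0.025966347595109632, 'extrinsics': array([[ 7.51613877e-01,  3.57749648e-01, -5.54158613e-01,
        -8.26816664e+01],
       [-6.59550293e-01,  3.96964846e-01, -6.38288588e-01,
        -7.41642184e+02],
       [-8.36602947e-03,  8.45242036e-01,  5.34318172e-01,
         8.15132715e+02],
       [ 0.00000000e+00,  0.00000000e+00,  0.00000000e+00,
         1.00000000e+00]])}
{'K': array([[429.41715964,   0.        , 275.49991593],
       [  0.        , 429.41715964, 215.08632998],
       [  0.        ,   0.        ,   1.        ]]), 'k1': 0.02087734113809685, 'extrinsics': array([[ 2.25499781e-02,  9.89088690e-01, -1.45585241e-01,
         4.06749397e+02],
       [-9.99696395e-01,  2.37549838e-02,  6.54361625e-03,
         3.39276365e+01],
       [ 9.93059186e-03,  1.45393482e-01,  9.89324072e-01,
         1.41782352e+03],
       [ 0.00000000e+00,  0.00000000e+00,  0.00000000e+00,
         1.00000000e+00]])}
```

View pics/side0.png

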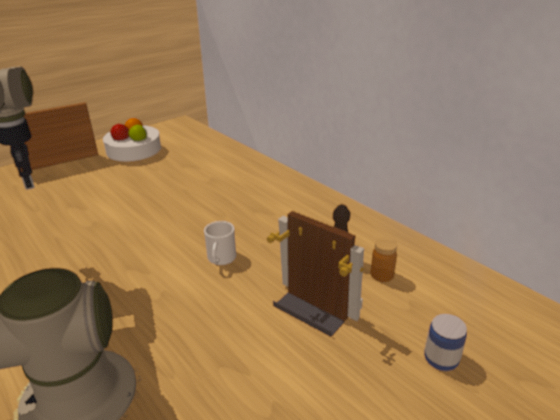

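View pics/top0.png

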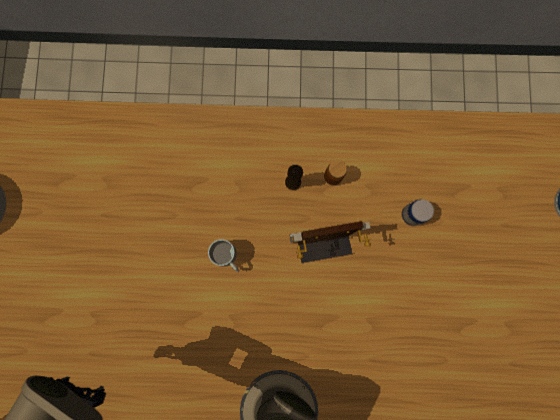

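The side view shows the stand at about (320,270), the mug at (220,243), the jar at (384,260), the mill at (341,215) and the tin at (446,342). In the top view the stand is at (330,240), the mill at (294,177), the jar at (335,173), the tin at (419,212) and the mug at (222,253). I'll zoom in next.

```bash
cat > h.py <<'E'
import numpy as np, cv2
from rig import sense, vision
def ray(n,u,v):
    c=vision.calibration(n);K=c["K"];k=c["k1"];E=c["extrinsics"]
    d=np.array([(u-K[0,2])/K[0,0],(v-K[1,2])/K[1,1]]);p=d.copy()
    for _ in range(20): p=d/(1+k*(p@p))
    v=E[:3,:3]@np.array([p[0],-p[1],-1.]);return E[:3,3],v/np.linalg.norm(v)
def onz(n,u,v,z):
    o,d=ray(n,u,v);return o+d*(z-o[2])/d[2]
def two(a,b):
    o1,d1=ray("side",*a);o2,d2=ray("top",*b)
    A=np.stack([d1,-d2],1);t=np.linalg.lstsq(A,o2-o1,rcond=None)[0]
    p,q=o1+d1*t[0],o2+d2*t[1];return (p+q)/2,np.linalg.norm(p-q)
def proj(n,P):
    c=vision.calibration(n);K=c["K"];k=c["k1"];E=c["extrinsics"]
    q=E[:3,:3].T@(np.array(P,float)-E[:3,3]);x=np.array([q[0],-q[1]])/-q[2]
    x=x*(1+k*(x@x));return K[0,0]*x[0]+K[0,2],K[1,1]*x[1]+K[1,2]
def crop(n,out,x0,y0,w,h,s):
    im=cv2.cvtColor(vision.capture(n),cv2.COLOR_RGB2BGR)
    cv2.imwrite("pics/last_%s.png"%n,im)
    cv2.imwrite(out,cv2.resize(im[y0:y0+h,x0:x0+w],None,fx=s,fy=s,interpolation=cv2.INTER_CUBIC))
E
python3 - <<'E'
import cv2
for n,(x,y,w,h) in {"side":(260,195,130,150),"top":(280,210,130,60)}.items():
    im=cv2.imread(f"pics/{n}0.png")[y:y+h,x:x+w]
    s=4 if n=="side" else 6
    cv2.imwrite(f"pics/{n}0z.png",cv2.resize(im,None,fx=s,fy=s,interpolation=cv2.INTER_CUBIC))
E
```

```text
(no output)
```

View pics/side0z.png

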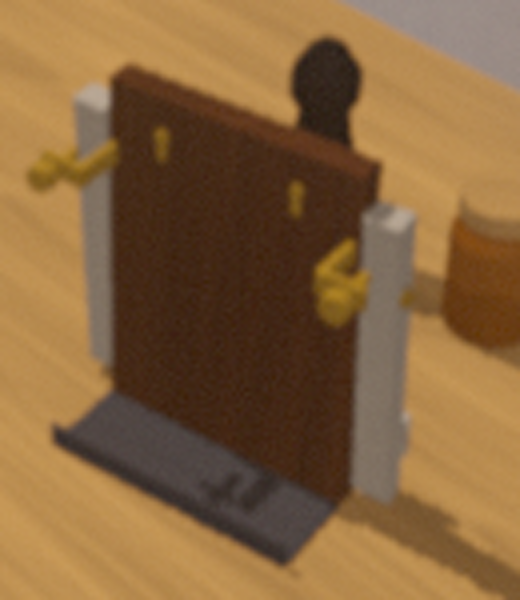

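View pics/top0z.png

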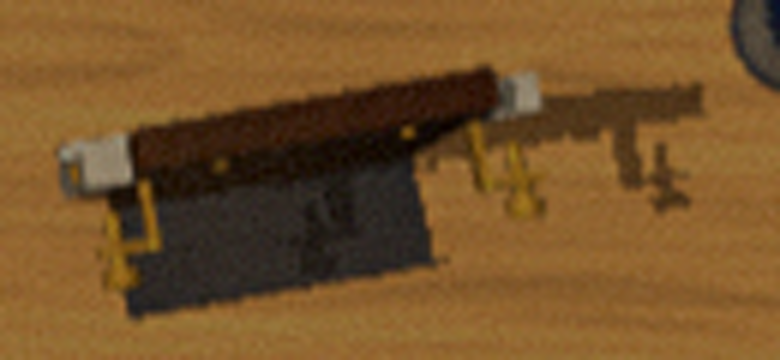

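```bash
python3 - <<'E'
from h import *
np.set_printoptions(precision=1,suppress=True)
for nm,a,z in [("FLbot",(112/4+260,393/4+195),3),("FRbot",(350/4+260,497/4+195),3),("FLtop",(113/4+260,82/4+195),240),("FRtop",(376/4+260,180/4+195),240),("BLtop",(130/4+260,66/4+195),240),("lipL",(55/4+260,428/4+195),18),("lipR",(288/4+260,552/4+195),18)]:
    print(nm,onz("side",*a,z))
for nm,a,z in [("FLtop",(137/6+280,165/6+210),240),("FRtop",(497/6+280,104/6+210),240),("BLtop",(135/6+280,130/6+210),240),("BRtop",(492/6+280,68/6+210),240),("ledL",(130/6+280,315/6+210),10),("ledR",(432/6+280,262/6+210),10)]:
    print(nm,onz("top",*a,z))
# objects
for n in("top","side"):
    im=cv2.imread(f"pics/{n}0.png")
    cv2.imwrite(f"pics/{n}0o.png",cv2.resize(im[140:280,195:445] if n=="top" else im[190:380,190:480],None,fx=2.7 if n=="side" else 3.2,fy=2.7 if n=="side" else 3.2,interpolation=cv2.INTER_CUBIC))
E
```

```text
FLbot [516.7 -53.9   3. ]
FRbot [ 561.3 -217.2    3. ]
FLtop [515.3 -58.8 240. ]
FRtop [ 554.1 -222.7  240. ]
BLtop [533.9 -52.5 240. ]
lipL [458.7 -67.2  18. ]
lipR [ 491.4 -233.    18. ]
FLtop [519.5 -50.5 240. ]
FRtop [ 551.7 -216.   240. ]
BLtop [535.7 -49.4 240. ]
BRtop [ 568.3 -213.8  240. ]
ledL [459.7 -64.2  10. ]
ledR [ 492.3 -228.6   10. ]
```

View pics/top0o.png

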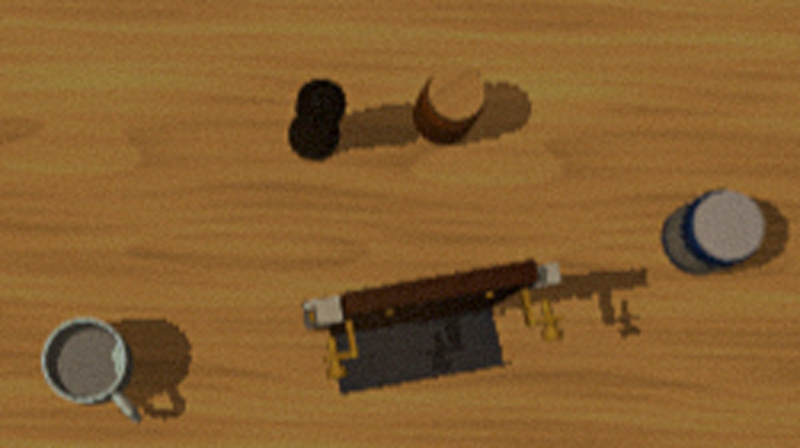

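View pics/side0o.png

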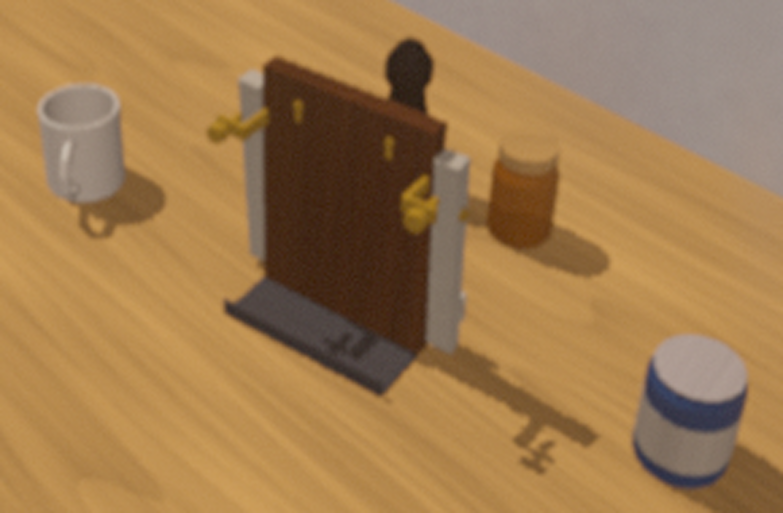

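```bash
cat >> h.py <<'E'
YAW=0.198; O=np.array([545.,-134.5,0])
SX=np.array([np.cos(YAW),np.sin(YAW),0]);SY=np.array([-np.sin(YAW),np.cos(YAW),0]);SZ=np.array([0,0,1.])
S=np.stack([SX,SY,SZ],1)
def w2s(p): return S.T@(np.array(p)-O)
def s2w(p): return O+S@np.array(p,float)
from scipy.spatial.transform import Rotation as Rn
def R0(): 
    q=sense()["ee_rot"]; return Rn.from_quat([q[1],q[2],q[3],q[0]])
def go(pw,xt,yt=None,zt=None):
    """rows needed for tool at world pw with tool x=xt and y (or z) axis given, world vectors"""
    xt=np.array(xt,float);xt/=np.linalg.norm(xt)
    if yt is not None:
        y=np.array(yt,float);y-=xt*(xt@y);y/=np.linalg.norm(y);z=np.cross(xt,y)
    else:
        z=np.array(zt,float);z-=xt*(xt@z);z/=np.linalg.norm(z);y=np.cross(z,xt)
    T=np.stack([xt,y,z],1);s=sense();r=R0()
    rv=(r.inv()*Rn.from_matrix(T)).as_rotvec();d=r.inv().apply(np.array(pw)-s["eef_pos"])/10
    return np.round(rv,3),np.round(d,2)
E
python3 - <<'E'
from h import *
np.set_printoptions(precision=1,suppress=True)
t=lambda x,y:(x/3.2+195,y/3.2+140)
s=lambda x,y:(x/2.7+190,y/2.7+190)
for nm,n,a,z in [("mug","top",t(85,360),92),("tin","top",t(728,227),98),("jar","top",t(458,98),105),("millfoot","top",t(314,133),10),("milltop","top",t(322,104),150),
 ("mug","side",s(80,105),92),("tin","side",s(698,370),98),("jar","side",s(528,148),105),("handleEnd","top",t(135,415),50)]:
    p=onz(n,*(a),z);print(nm,n,p,"stand",w2s(p))
print(R0().as_matrix())
# bar top ends & screws
for nm,a,b in [("barLtopfrontOut",(78/4+260,95/4+195),(62/6+280,190/6+210)),("barLtop c",(95/4+260,95/4+195),(98/6+280,163/6+210)),("barR c",(390/4+260,215/4+195),(521/6+280,92/6+210)),("barLfoot",(102/4+260,362/4+195),None),("barRfoot",(372/4+260,497/4+195),None)]:
    if b: p,e=two(a,b)
    else: p,e=onz("side",*a,5),0
    print(nm,p,w2s(p),e)
E
```

```text
mug top [481.6 188.4  92. ] stand [  1.3 329.1  92. ]
tin top [ 625.  -432.2   98. ] stand [  19.9 -307.6   98. ]
jar top [ 745.8 -168.2  105. ] stand [190.2 -72.5 105. ]
millfoot top [728.9 -31.9  10. ] stand [200.5  64.4  10. ]
milltop top [725.1 -32.5 150. ] stand [196.7  64.6 150. ]
mug side [484.4 191.3  92. ] stand [  4.7 331.3  92. ]
tin side [ 624.1 -432.8   98. ] stand [  18.9 -308.1   98. ]
jar side [ 747.3 -168.8  105. ] stand [191.6 -73.4 105. ]
handleEnd top [431.  141.8  50. ] stand [-57.4 293.4  50. ]
[[-0.  -1.   0.2]
 [-0.   0.2  1. ]
 [-1.   0.  -0. ]]
barLtopfrontOut [514.  -20.7 212.7] [ -8.  117.7 212.7] 10.96862045253379
barLtop c [522.5 -34.1 216.3] [ -2.3 102.9 216.3] 0.5145560840790836
barR c [ 559.4 -230.9  219.5] [ -4.9 -97.4 219.5] 1.962689855370963
barLfoot [530.1 -28.9   5. ] [  6.2 106.4   5. ] 0
barRfoot [ 569.4 -227.2    5. ] [  5.7 -95.7   5. ] 0
```

```bash
sed -i 's/O=np.array(\[545.,-134.5,0\])/O=np.array([544.5,-132.,0])/' h.py; python3 - <<'E'
from h import *
a=np.radians(38)
for p in [(-90,150,230),(-60,104,120)]:
    print(s2w(p),go(s2w(p),S@[0,-np.sin(a),-np.cos(a)],yt=-SX))
n=[sense()["force"] for _ in range(3)];print(n)
E
```

```text
[426.75210371  -2.63449873 230.        ] (array([-0.42 ,  0.651, -0.145]), array([  0.12, -41.53, -42.64]))
[465.21456727 -41.83448466 120.        ] (array([-0.42 ,  0.651, -0.145]), array([ 11.12, -46.2 , -45.52]))
[array([-0.28071884, -0.33292112, -0.17382674]), array([-0.28071884, -0.33292112, -0.17382674]), array([-0.28071884, -0.33292112, -0.17382674])]
```

```bash
python3 -m pendant '[[0,0,0,0,-5,-5,0],[0,0,0,0,-9,-9.3,0],[0,0,0,0,-13,-13.5,0],[0,0,0,0,-17,-17.5,0],[0,0,0,0,-21,-21.5,0]]'; python3 -m pendant '[[-0.08,0.13,-0.03,0,-4,-4,0],[-0.17,0.26,-0.06,0,-8,-8.4,0],[-0.25,0.39,-0.09,0,-12.2,-12.6,0],[-0.33,0.52,-0.12,0,-16.4,-16.9,0],[-0.42,0.65,-0.145,0.1,-20.5,-21.1,0]]'; python3 - <<'E'
from h import *
a=np.radians(38)
print(w2s(sense()["eef_pos"]))
for p in [(-90,150,230),(-60,104,120)]:
    print(go(s2w(p),S@[0,-np.sin(a),-np.cos(a)],yt=-SX))
E
```

```text
time_s: 0.72
eef_pos: [277.8, 249.9, 231.2]
ee_rot: [0.556, -0.437, 0.556, 0.437]
force: [0.4, 1.0, 0.1]
grip_width: -0.003
time_s: 1.35
eef_pos: [427.6, -3.5, 230.4]
ee_rot: [-0.277, 0.696, -0.569, -0.339]
force: [-0.4, -0.2, -0.5]
grip_width: -0.002
[-89.33425986 148.93429452 230.36371514]
(array([ 0.002, -0.002,  0.001]), array([-0.04,  0.07,  0.11]))
(array([ 0.002, -0.002,  0.001]), array([11.46, -2.93,  3.27]))
```

```bash
python3 - <<'E'
from h import *
a=np.radians(38)
for p in [(-60,125,80),(-50,104,28)]:
    print(go(s2w(p),S@[0,-np.sin(a),-np.cos(a)],yt=-SX))
E
```

```text
(array([ 0.002, -0.002,  0.001]), array([13.31, -2.94,  7.39]))
(array([ 0.002, -0.002,  0.001]), array([18.7 , -3.93,  8.94]))
```

```bash
python3 -m pendant '[[0,0,0,4.4,-1,2.5,0],[0,0,0,8.9,-2,4.9,0],[0,0,0,13.3,-2.9,7.4,0],[0,0,0,16,-3.4,8.2,0],[0,0,0,18.7,-3.9,8.9,0]]'; python3 - <<'E'
from h import *
print(w2s(sense()["eef_pos"]))
crop("side","pics/side1.png",230,170,180,180,3.3)
crop("top","pics/top1.png",270,140,150,140,4)
E
```

```text
time_s: 1.98
eef_pos: [473.7, -38.2, 26.7]
ee_rot: [-0.279, 0.695, -0.569, -0.34]
force: [-0.4, -0.5, 0.3]
grip_width: -0.001
[-50.90958027 105.93121271  26.67604704]
```

View pics/side1.png

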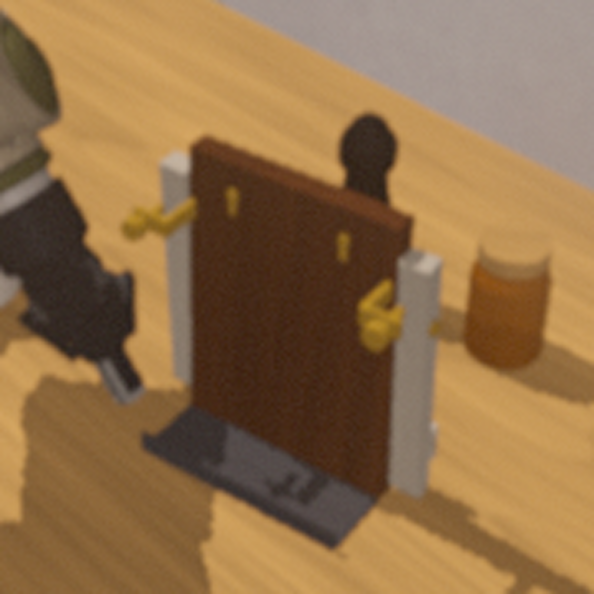

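View pics/top1.png

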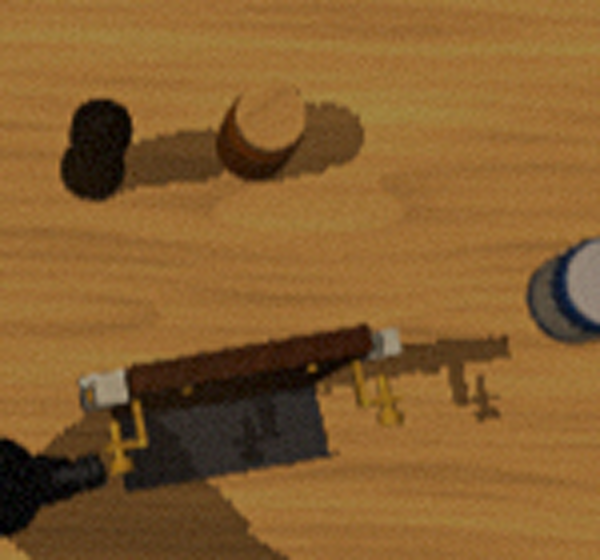

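The side view shows the fingertip at crop (130,395), in front of and outside the left bar, with mug, screws and ledge all clear. In the top view the tip is at crop (105,470). I'll advance now.

```bash
python3 -m pendant '[[0,0,0,0,-1,0,0],[0,0,0,0,-2,0,0],[0,0,0,0,-2.7,0,0],[0,0,0,0,-2.9,0,0],[0,0,0,0,-3,0,0]]'; cat > st.py <<'E'
from h import *
s=sense();np.set_printoptions(precision=2,suppress=True)
print("t",s["time_s"],"stand",w2s(s["eef_pos"]),"F stand",S.T@s["force"],"M",S.T@s["wrist_torque"])
E
python3 st.py;  python3 -m pendant '[[0,0,0,0,-0.4,0,0],[0,0,0,0,-0.8,0,0],[0,0,0,0,-1.2,0,0],[0,0,0,0,-1.6,0,0],[0,0,0,0,-2,0,0]]'; python3 st.py
```

```text
time_s: 2.7
eef_pos: [503.2, -31.9, 28.2]
ee_rot: [-0.279, 0.695, -0.569, -0.34]
force: [0.5, 1.6, 0.4]
grip_width: 0.0
t 2.7 stand [-20.81 106.22  28.16] F stand [0.77 1.45 0.4 ] M [0.31 0.   0.01]
time_s: 3.32
eef_pos: [523.0, -28.1, 28.1]
ee_rot: [-0.279, 0.695, -0.569, -0.34]
force: [-2.2, 1.6, 1.0]
grip_width: 0.004
t 3.325 stand [ -0.62 106.11  28.09] F stand [-1.9   1.97  1.03] M [ 0.23  0.16 -0.12]
```

```bash
python3 - <<'E'
from h import *
crop("side","pics/side2.png",230,170,180,180,3.3)
crop("top","pics/top2.png",270,140,150,140,4)
E
python3 st.py
```

```text
t 3.425 stand [ -0.39 106.12  28.13] F stand [-0.54  0.7  -0.03] M [ 0.29 -0.01 -0.01]
```

View pics/side2.png

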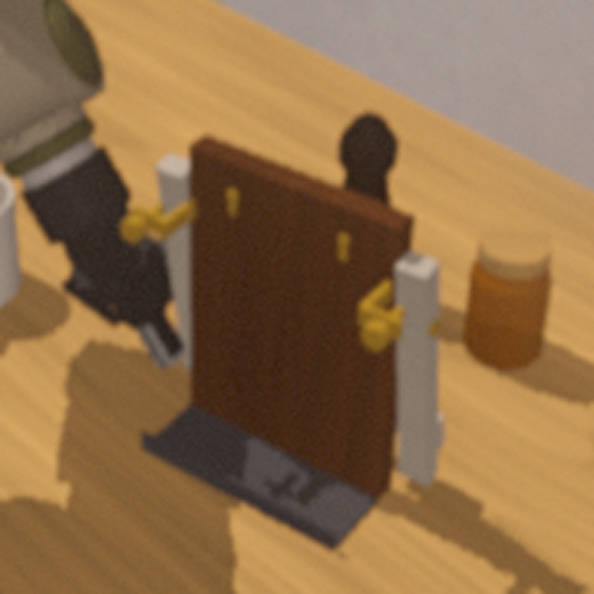

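View pics/top2.png

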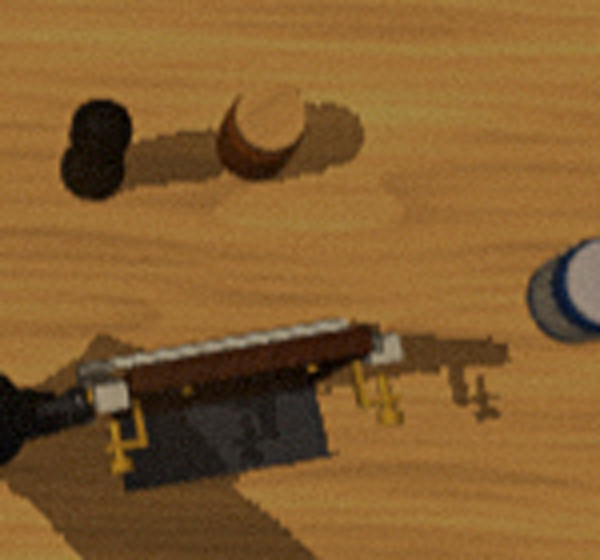

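The leg is opening: the slat shows behind the board at top crop (240,345), and the board hasn't moved. I'll keep following the arc.

```bash
python3 -m pendant '[[0,0,0,-0.1,-0.4,-0.05,0],[0,0,0,-0.15,-0.8,-0.1,0],[0,0,0,-0.25,-1.2,-0.2,0],[0,0,0,-0.35,-1.6,-0.25,0],[0,0,0,-0.45,-2,-0.35,0]]' ; python3 st.py; python3 -m pendant '[[0,0,0,-0.1,-0.2,-0.05,0],[0,0,0,-0.15,-0.4,-0.1,0],[0,0,0,-0.2,-0.6,-0.15,0],[0,0,0,-0.25,-0.8,-0.2,0],[0,0,0,-0.3,-1,-0.25,0]]' >/dev/null; python3 st.py
```

```text
time_s: 4.05
eef_pos: [542.7, -24.1, 33.9]
ee_rot: [-0.279, 0.695, -0.569, -0.34]
force: [-0.2, 0.7, -2.2]
grip_width: -0.002
t 4.05 stand [ 19.45 106.17  33.85] F stand [-0.07  0.76 -2.16] M [ 0.55  0.17 -0.15]
t 4.675 stand [ 29.27 106.04  37.73] F stand [-0.41  0.76 -0.84] M [ 0.65  0.12 -0.05]
```

```bash
cat > av.py <<'E'
from h import *
np.set_printoptions(precision=2,suppress=True)
F=[];M=[]
for _ in range(8):
    vision.capture("side");s=sense();F.append(S.T@s["force"]);M.append(S.T@s["wrist_torque"])
print("t",s["time_s"],"stand",w2s(s["eef_pos"]),"F",np.mean(F,0),"sd",np.std(F,0),"M",np.mean(M,0),"sd",np.std(M,0))
E
python3 av.py
python3 -m pendant '[[0,0,0,-0.03,-0.1,-0.02,0],[0,0,0,-0.06,-0.2,-0.04,0],[0,0,0,-0.09,-0.3,-0.06,0],[0,0,0,-0.12,-0.4,-0.08,0],[0,0,0,-0.15,-0.5,-0.1,0]]' >/dev/null; python3 av.py
```

```text
t 5.075 stand [ 29.26 105.94  37.86] F [-0.6   0.86 -1.25] sd [0.66 0.48 0.35] M [ 0.49  0.07 -0.06] sd [0.05 0.04 0.03]
t 6.1 stand [ 34.11 106.09  39.53] F [-2.26  0.39 -0.86] sd [0.49 0.44 0.37] M [ 0.46  0.23 -0.2 ] sd [0.03 0.02 0.02]
```

```bash
python3 - <<'E'
from h import *
crop("side","pics/side3.png",230,170,180,180,3.3)
crop("top","pics/top3.png",280,200,110,70,7)
E
```

```text
(no output)
```

View pics/side3.png

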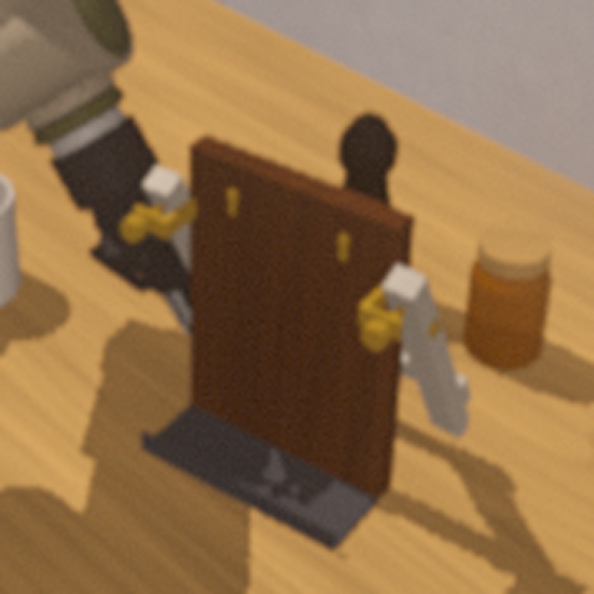

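View pics/top3.png

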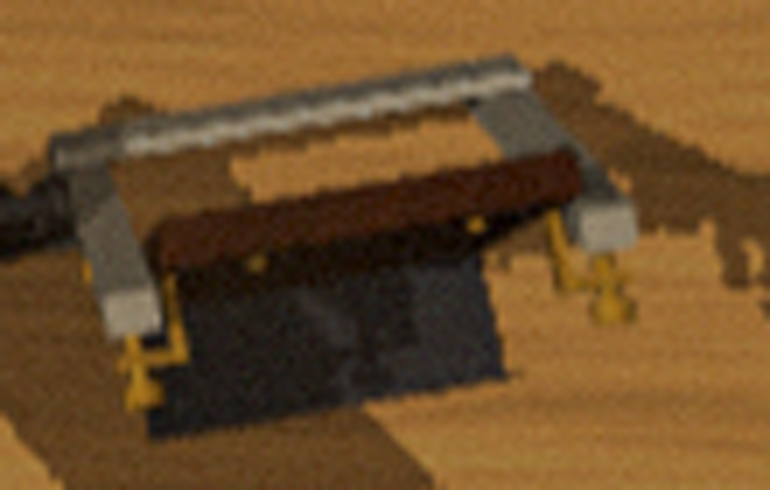

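```bash
python3 - <<'E'
from h import *
np.set_printoptions(precision=1,suppress=True)
for a,b in [((405/3.3+230,284/3.3+170),(605/7+280,225/7+200)),((163/3.3+230,181/3.3+170),(131/7+280,311/7+200))]:
    p,e=two(a,b);print(w2s(p),e, w2s(onz("top",*b,212)),w2s(onz("side",*a,212)))
for u in [(525/7+280,75/7+200)]: print("slat R rear",w2s(onz("top",*u,30)))
print("slat L", w2s(onz("top",55/7+280,140/7+200,30)))
E
```

```text
[-22.2 -98.1 209.6] 0.20687499898843623 [-22.4 -97.5 212. ] [-24.9 -99.6 212. ]
[-23.2  97.1 211.6] 0.6388475628443638 [-23.4  97.3 212. ] [-23.4  96.4 212. ]
slat R rear [  65.2 -118.4   30. ]
slat L [ 73.1 103.7  30. ]
```

```bash

python3 -m pendant '[[0,0,0,-0.02,-0.05,-0.01,0],[0,0,0,-0.04,-0.1,-0.02,0],[0,0,0,-0.06,-0.15,-0.04,0],[0,0,0,-0.07,-0.2,-0.05,0],[0,0,0,-0.07,-0.2,-0.05,0]]' >/dev/null; python3 av.py
python3 -m pendant '[[0,0,0,-0.02,-0.05,-0.01,0],[0,0,0,-0.04,-0.1,-0.02,0],[0,0,0,-0.06,-0.15,-0.04,0],[0,0,0,-0.07,-0.2,-0.05,0],[0,0,0,-0.07,-0.2,-0.05,0]]' >/dev/null; python3 av.py
```

```text
t 7.225 stand [ 36.2  106.15  40.42] F [-1.91 -0.2  -2.36] sd [0.32 0.49 0.29] M [ 0.58  0.22 -0.21] sd [0.03 0.02 0.02]
t 8.25 stand [ 38.21 106.16  41.29] F [-1.95  0.47 -2.63] sd [0.52 0.7  0.45] M [ 0.56  0.24 -0.22] sd [0.03 0.02 0.02]
```

```bash

for i in 1 2; do python3 -m pendant '[[0,0,0,-0.03,-0.08,-0.02,0],[0,0,0,-0.06,-0.15,-0.04,0],[0,0,0,-0.08,-0.23,-0.06,0],[0,0,0,-0.1,-0.3,-0.07,0],[0,0,0,-0.1,-0.3,-0.07,0]]' >/dev/null; python3 av.py; done
```

```text
t 9.275 stand [ 41.21 106.21  42.53] F [-1.99  0.18 -2.21] sd [0.4  0.36 0.45] M [ 0.52  0.24 -0.21] sd [0.03 0.02 0.02]
t 10.3 stand [ 44.21 106.29  43.74] F [-1.71  0.14 -2.21] sd [0.27 0.48 0.23] M [ 0.54  0.25 -0.21] sd [0.02 0.03 0.04]
```

```bash

for i in 1 ; do python3 -m pendant '[[0,0,0,-0.03,-0.08,-0.02,0],[0,0,0,-0.06,-0.15,-0.04,0],[0,0,0,-0.08,-0.23,-0.06,0],[0,0,0,-0.1,-0.3,-0.07,0],[0,0,0,-0.1,-0.3,-0.07,0]]' >/dev/null; python3 av.py; done
python3 - <<'E'
from h import *
crop("side","pics/side4.png",230,170,180,180,3.3)
crop("top","pics/top4.png",280,200,110,70,7)
E
```

```text
t 11.325 stand [ 47.22 106.35  44.97] F [-2.29  0.05 -2.05] sd [0.37 0.46 0.49] M [ 0.56  0.25 -0.22] sd [0.03 0.03 0.03]
```

View pics/side4.png

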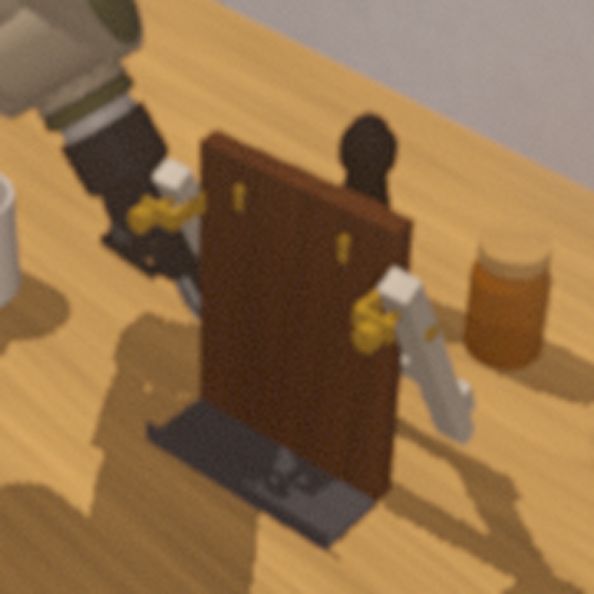

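View pics/top4.png

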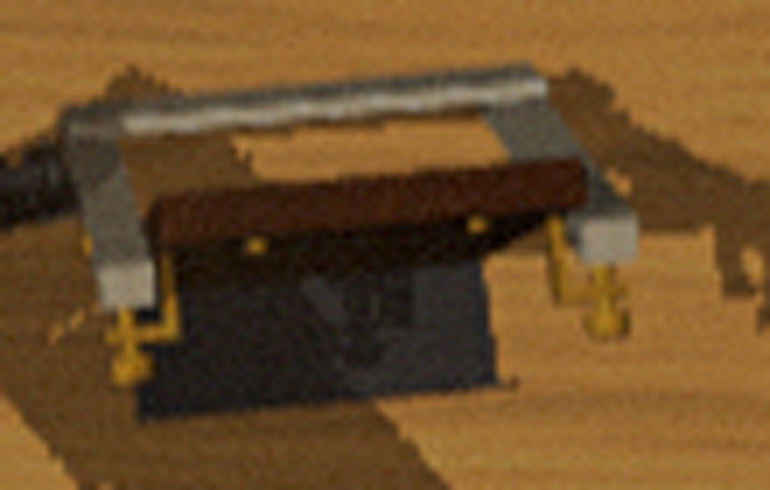

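The force held near 2 N because the stop had already been reached. Since then the stand has been yawing: its left side has gone back, and the right side has stayed. I'll measure how far before mending it.

```bash
python3 - <<'E'
from h import *
np.set_printoptions(precision=2,suppress=True)
def an(name,L):
    P={k:onz("top",x/7+280,y/7+200,z)for k,(x,y,z) in L.items()}
    d=P["ledL"]-P["ledR"];d2=P["BL"]-P["BR"];d3=P["sl"]-P["sr"]
    print(name,"yaw ledge",np.arctan2(-d[0],d[1]),"board",np.arctan2(-d2[0],d2[1]),"slat",np.arctan2(-d3[0],d3[1]))
    for k in P: print(k,w2s(P[k]))
an("t3",dict(ledL=(150,437,10),ledR=(505,378,10),BL=(160,228,240),BR=(578,152,240),sl=(55,137,30),sr=(525,60,30)))
an("t4",dict(ledL=(140,420,10),ledR=(497,384,10),BL=(158,202,240),BR=(585,162,240),sl=(68,112,30),sr=(543,70,30)))
for a,b in [((405/3.3+230,284/3.3+170),(605/7+280,225/7+200)),((163/3.3+230,181/3.3+170),(131/7+280,311/7+200)),((402/3.3+230,286/3.3+170),(608/7+280,241/7+200)),((175/3.3+230,178/3.3+170),(128/7+280,284/7+200))]:
    p,e=two(a,b);print(w2s(p),e)
E
```

```text
t3 yaw ledge 0.1868857806729553 board 0.20410464822595734 slat 0.1876247909028899
ledL [-69.46  83.84  10.  ]
ledR [-71.33 -84.73  10.  ]
BL [  4.94  82.26 240.  ]
BR [  5.97 -86.22 240.  ]
sl [ 74.47 103.48  30.  ]
sr [  72.15 -119.82   30.  ]
t4 yaw ledge 0.12334716127403209 board 0.11770331171366073 slat 0.1130374339638001
ledL [-60.9   86.99  10.  ]
ledR [-73.42 -80.49  10.  ]
BL [ 15.21  81.14 240.  ]
BR [  1.59 -88.13 240.  ]
sl [85.  95.4 30. ]
sr [  66.05 -127.17   30.  ]
[-22.22 -98.11 209.63] 0.20687499898843623
[-23.16  97.06 211.55] 0.6388475628443638
[-28.33 -98.29 211.62] 2.129318510715968
[-11.79  95.76 208.5 ] 1.37129412936393
```

```bash
python3 - <<'E'
from h import *
a=np.radians(38)
for p in [(20,106,45),(20,200,170),(58,190,190),(58,105,180)]:
    print(p,go(s2w(p),S@[0,-np.sin(a),-np.cos(a)],yt=-SX)[1])
E
```

```text
(20, 106, 45) [ 0.02  2.72 -0.03]
(20, 200, 170) [-15.62   2.71  -0.28]
(58, 190, 190) [-16.58  -1.09  -2.3 ]
(58, 105, 180) [-10.58  -1.09  -8.39]
```

```bash
python3 -m pendant '[[0,0,0,0,1.5,0,0],[0,0,0,0,2.7,0,0],[0,0,0,-5,2.7,0,0],[0,0,0,-10.5,2.7,-0.1,0],[0,0,0,-15.6,2.7,-0.3,0]]'; python3 -m pendant '[[0,0,0,-0.5,-2,-1,0],[0,0,0,-1,-3.8,-2,0],[0,0,0,1,-3.8,-4,0],[0,0,0,3,-3.8,-6,0],[0,0,0,5,-3.8,-8.1,0]]' >/dev/null; python3 av.py
python3 - <<'E'
from h import *
crop("side","pics/side5.png",230,150,180,180,3.3)
crop("top","pics/top5.png",280,180,110,85,7)
E
```

```text
time_s: 12.05
eef_pos: [524.7, 68.8, 171.8]
ee_rot: [-0.279, 0.695, -0.569, -0.339]
force: [-0.4, -0.2, 0.7]
grip_width: -0.002
t 13.075 stand [ 58.26 105.94 180.35] F [-0.32 -0.2  -0.05] sd [0.57 1.22 0.68] M [0.28 0.01 0.01] sd [0.04 0.02 0.02]
```

View pics/side5.png

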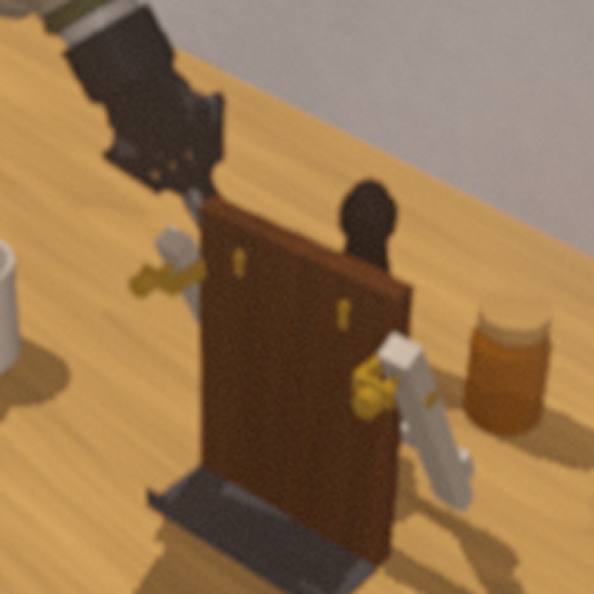

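View pics/top5.png

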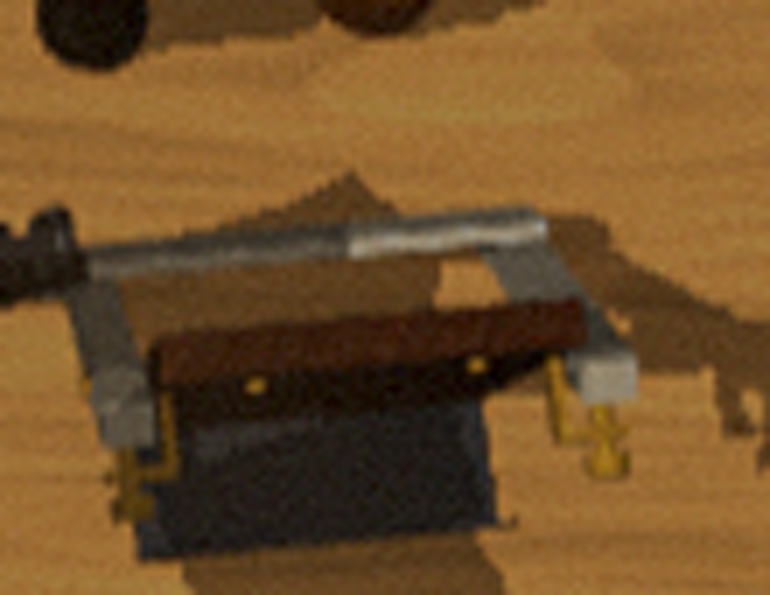

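```bash
python3 -m pendant '[[0,0,0,0.1,0.5,0.15,0],[0,0,0,0.18,1,0.23,0],[0,0,0,0.18,1.5,0.23,0],[0,0,0,0.18,1.8,0.23,0],[0,0,0,0.18,2,0.23,0]]' ; python3 av.py
python3 -m pendant '[[0,0,0,0,0.1,0,0],[0,0,0,0,0.2,0,0],[0,0,0,0,0.3,0,0],[0,0,0,0,0.4,0,0],[0,0,0,0,0.5,0,0]]' >/dev/null; python3 av.py

```

```text
time_s: 13.8
eef_pos: [560.9, -20.8, 177.4]
ee_rot: [-0.279, 0.695, -0.569, -0.34]
force: [0.0, 1.1, 0.2]
grip_width: -0.004
t 14.2 stand [ 38.12 105.78 177.3 ] F [-0.19 -0.36  0.29] sd [0.36 0.48 0.53] M [ 0.31 -0.01  0.01] sd [0.03 0.02 0.04]
t 15.225 stand [ 33.09 105.79 177.33] F [-0.08 -0.22  0.2 ] sd [0.27 0.22 0.39] M [ 0.3  -0.01  0.01] sd [0.03 0.02 0.03]
```

```bash
python3 -m pendant '[[0,0,0,0.1,0,-0.1,0],[0,0,0,0.18,0.1,-0.24,0],[0,0,0,0.18,0.2,-0.24,0],[0,0,0,0.18,0.3,-0.24,0],[0,0,0,0.18,0.4,-0.24,0]]' >/dev/null; python3 av.py
python3 -m pendant '[[0,0,0,0,0.1,0,0],[0,0,0,0,0.2,0,0],[0,0,0,0,0.3,0,0],[0,0,0,0,0.4,0,0],[0,0,0,0,0.4,0,0]]' >/dev/null; python3 av.py

```

```text
t 16.25 stand [ 29.08 102.82 177.38] F [ 0.02 -0.03  0.08] sd [0.46 0.44 0.23] M [0.31 0.   0.02] sd [0.02 0.02 0.03]
t 17.275 stand [ 25.12 102.93 177.4 ] F [3.55 2.83 0.33] sd [0.38 0.63 0.27] M [ 0.65 -0.46  0.34] sd [0.04 0.03 0.03]
```

```bash
cat > look.py <<'E'
import sys
from h import *
k=sys.argv[1]
crop("side",f"pics/side{k}.png",230,150,180,180,3.3)
crop("top",f"pics/top{k}.png",280,180,110,85,7)
E
python3 look.py 6
```

```text
(no output)
```

View pics/side6.png

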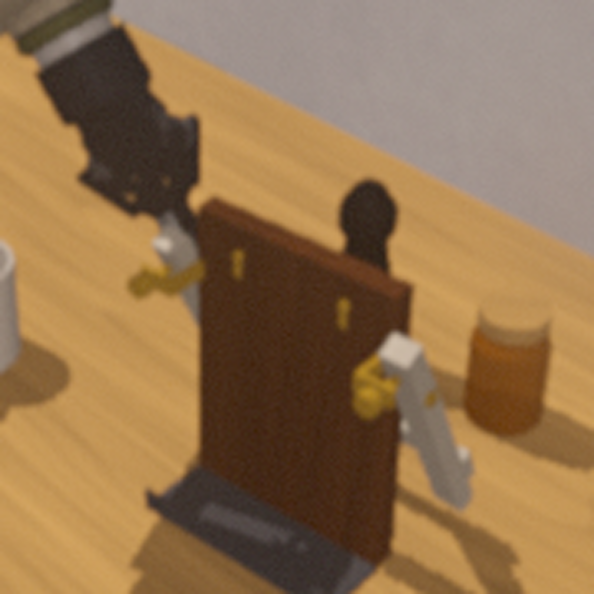

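View pics/top6.png

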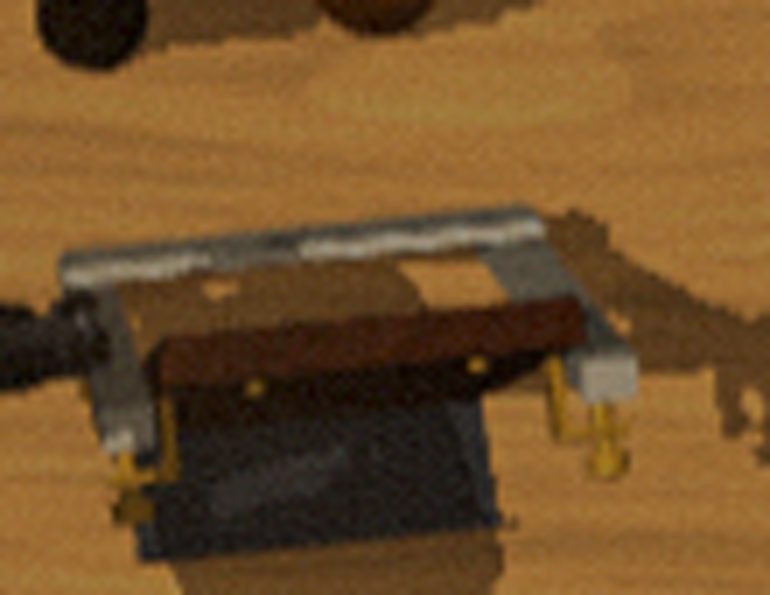

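```bash
python3 -m pendant '[[0,0,0,0,0.1,0,0],[0,0,0,0,0.2,0,0],[0,0,0,0,0.3,0,0],[0,0,0,0,0.4,0,0],[0,0,0,0,0.5,0,0]]' >/dev/null; python3 av.py; python3 look.py 7
```

```text
t 18.4 stand [ 20.1  103.04 177.48] F [3.05 4.82 1.28] sd [0.41 0.33 0.29] M [ 0.78 -0.38  0.26] sd [0.02 0.05 0.02]
```

View pics/top7.png

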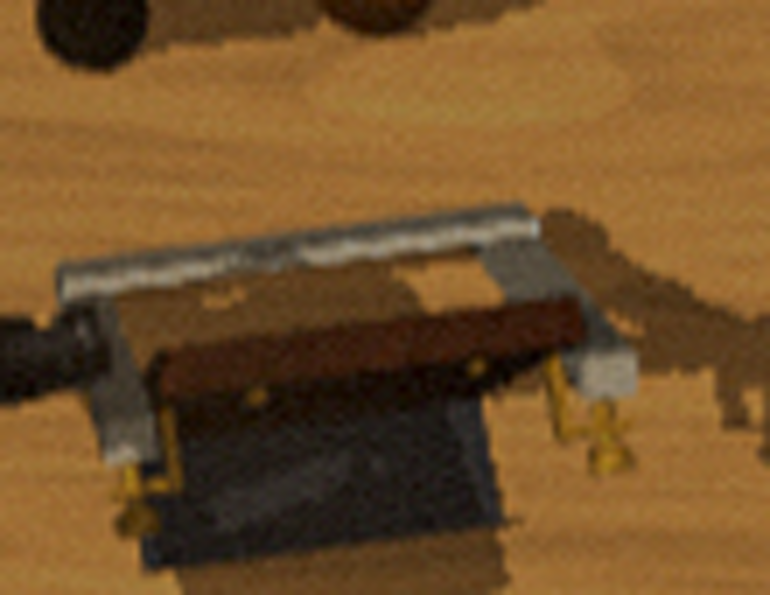

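View pics/side7.png

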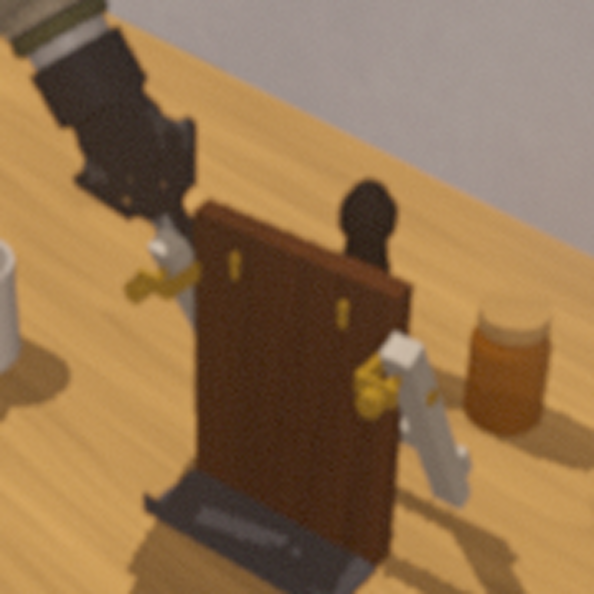

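```bash
python3 -m pendant '[[0,0,0,-0.12,0.1,0.16,0],[0,0,0,-0.12,0.25,0.16,0],[0,0,0,-0.12,0.4,0.16,0],[0,0,0,-0.12,0.5,0.16,0],[0,0,0,-0.12,0.6,0.16,0]]' >/dev/null; python3 av.py; python3 look.py 8
```

```text
t 19.525 stand [ 15.05 104.71 178.57] F [6.54 2.64 5.39] sd [0.4  0.62 0.37] M [ 0.07 -0.8   0.61] sd [0.03 0.01 0.03]
```

View pics/top8.png

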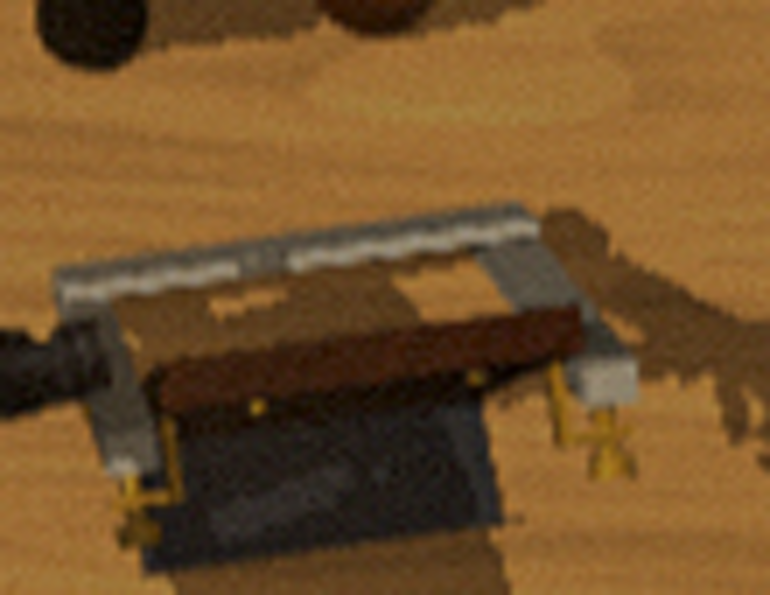

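View pics/side8.png

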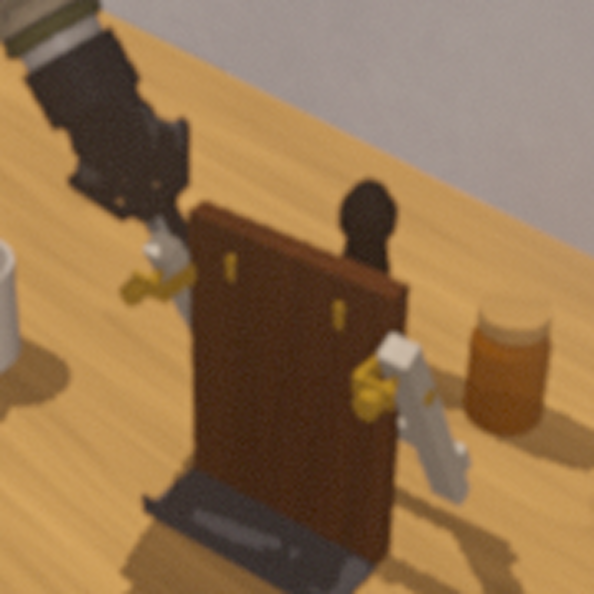

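It's starting to tip forward: the force is 6.5 N and the top has moved more than the ledge. I'll ease off slowly so it settles flat.

```bash
python3 -m pendant '[[0,0,0,0,-0.1,0,0],[0,0,0,0,-0.2,0,0],[0,0,0,0,-0.3,0,0],[0,0,0,0,-0.4,0,0],[0,0,0,0,-0.5,0,0]]' >/dev/null; python3 av.py;  python3 -m pendant '[[0,0,0,0,-0.1,0,0],[0,0,0,0,-0.2,0,0],[0,0,0,0,-0.3,0,0],[0,0,0,0,-0.4,0,0],[0,0,0,0,-0.5,0,0]]' >/dev/null; python3 av.py; python3 look.py 9
```

```text
t 20.65 stand [ 18.88 104.78 177.29] F [1.36 0.51 2.99] sd [0.52 0.52 0.29] M [ 0.11 -0.17  0.14] sd [0.03 0.04 0.02]
t 21.675 stand [ 24.03 104.82 177.33] F [-0.26  0.25 -0.15] sd [0.41 0.35 0.42] M [0.31 0.01 0.  ] sd [0.03 0.03 0.02]
```

View pics/top9.png

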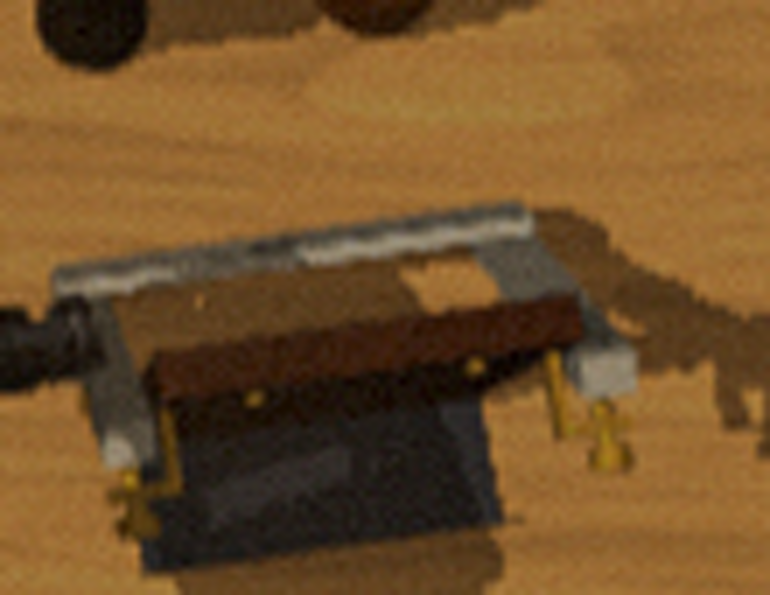

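View pics/side9.png

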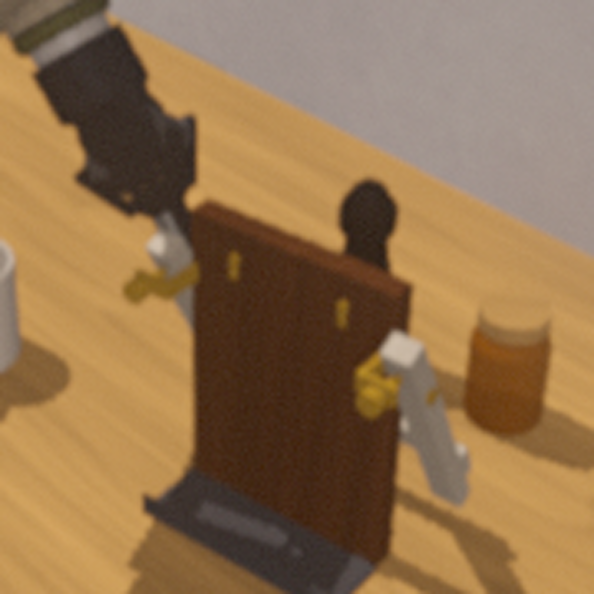

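```bash
python3 - <<'E'
from h import *
np.set_printoptions(precision=2,suppress=True)
P={k:onz("top",x/7+280,y/7+180,z)for k,(x,y,z) in dict(ledL=(145,574,10),ledR=(501,525,10),BL=(158,353,240),BR=(578,295,240),sl=(55,270,30),sr=(525,204,30)).items()}
for a,b in (("ledL","ledR"),("BL","BR"),("sl","sr")):
    d=P[a]-P[b];print(a,"yaw",np.arctan2(-d[0],d[1]))
for k in P: print(k,w2s(P[k]))
for a,b in [((402/3.3+230,352/3.3+150),(608/7+280,372/7+180)),((165/3.3+230,245/3.3+150),(133/7+280,450/7+180))]:
    p,e=two(a,b);print(w2s(p),e)
E
```

```text
ledL yaw 0.15924381057426715
BL yaw 0.16156842308946587
sl yaw 0.16465369698804078
ledL [-67.69  85.88  10.  ]
ledR [-74.21 -82.23  10.  ]
BL [ 10.92  81.94 240.  ]
BR [  4.8  -85.98 240.  ]
sl [ 77.71 102.89  30.  ]
sr [  70.29 -119.44   30.  ]
[-25.49 -98.26 210.2 ] 0.5837446959276372
[-22.76  96.05 213.35] 1.4120320789912213
```

The stand has settled with its feet in place: yaw is about 0.162 (it was 0.198) and the centre has moved less than 1 mm. The leg angle is unchanged at about 0.45, at its stop. Next I'll leave the bar and straddle the top edge.

```bash
sed -i 's/YAW=0.198/YAW=0.162/' h.py; python3 - <<'E'
from h import *
np.set_printoptions(precision=3,suppress=True)
print(sense()["joints"], w2s(sense()["eef_pos"]))
for z in (SX,-SX):
    for p in [(60,200,300),(0,0,330)]:
        print(p,go(s2w(p),[0,0,-1],zt=z))
E
```

```text
[ 0.025  0.438  1.618 -0.75   1.09  -1.382] [ 20.274 105.594 177.363]
(60, 200, 300) (array([ 1.542, -0.51 ,  0.53 ]), array([-15.38,  -4.32,  -0.19]))
(0, 0, 330) (array([ 1.542, -0.51 ,  0.53 ]), array([ -5.62,   2.39, -17.64]))
(60, 200, 300) (array([-1.475, -0.525, -0.505]), array([-15.38,  -4.32,  -0.19]))
(0, 0, 330) (array([-1.475, -0.525, -0.505]), array([ -5.62,   2.39, -17.64]))
```

```bash
python3 -m pendant '[[0,0,0,0,-1,0,0.2],[0,0,0,-3,-2,0,0.3],[0,0,0,-7,-2.5,0,0.4],[0.15,0,0,-12,-3,0,0.5],[0.3,0,0,-16,-3.5,0,0.5]]'; python3 - <<'E'
from h import *
np.set_printoptions(precision=3,suppress=True)
print(sense()["joints"], w2s(sense()["eef_pos"]))
for z in (SX,-SX):
    for p in [(0,90,345),(0,0,340)]:
        print(p,go(s2w(p),[0,0,-1],zt=z))
E
```

```text
time_s: 22.4
eef_pos: [562.8, 80.0, 305.4]
ee_rot: [-0.382, 0.645, -0.614, -0.249]
force: [0.5, -0.5, -0.2]
grip_width: 0.497
[ 0.212  0.424  1.287 -0.665  1.467 -1.167] [ 52.223 206.251 305.352]
(0, 90, 345) (array([ 1.251, -0.407,  0.58 ]), array([  3.87,   1.93, -12.63]))
(0, 0, 340) (array([ 1.251, -0.407,  0.58 ]), array([  9.79,   0.2 , -19.21]))
(0, 90, 345) (array([-1.765, -0.622, -0.437]), array([  3.87,   1.93, -12.63]))
(0, 0, 340) (array([-1.765, -0.622, -0.437]), array([  9.79,   0.2 , -19.21]))
```

```bash
python3 -m pendant '[[0.15,-0.05,0.07,0.4,0.2,-1.8,0.5],[0.3,-0.1,0.14,0.8,0.5,-3.6,0.5],[0.45,-0.15,0.21,1.2,0.7,-5.4,0.5],[0.6,-0.2,0.28,1.6,1,-7.2,0.5],[0.75,-0.25,0.35,2,1.2,-9,0.5]]'; python3 - <<'E'
from h import *
np.set_printoptions(precision=3,suppress=True)
print(sense()["joints"], w2s(sense()["eef_pos"]))
for z in (SX,):
    for p in [(0,30,345),(0,0,270)]:
        print(p,go(s2w(p),[0,0,-1],zt=z))
E
```

```text
time_s: 23.02
eef_pos: [540.7, -5.1, 338.8]
ee_rot: [0.612, -0.311, 0.712, 0.147]
force: [0.7, 0.1, -0.9]
grip_width: 0.502
[-0.098  0.344  1.204 -0.272  1.623 -0.774] [ 16.681 125.877 338.769]
(0, 30, 345) (array([ 0.501, -0.161,  0.224]), array([ 1.97, -7.47, -5.95]))
(0, 0, 270) (array([ 0.501, -0.161,  0.224]), array([ 9.95, -8.74, -5.76]))
```

```bash
python3 -m pendant '[[0.15,-0.05,0.07,0.5,-2,-1.5,0.5],[0.3,-0.1,0.14,1,-4,-3,0.5],[0.45,-0.145,0.2,1.6,-6,-4.8,0.5],[0.5,-0.16,0.225,2,-7.5,-6,0.5],[0.5,-0.16,0.225,2.5,-8.5,-5.9,0.5]]' >/dev/null; python3 - <<'E'
from h import *
np.set_printoptions(precision=3,suppress=True)
print(sense()["joints"], w2s(sense()["eef_pos"]))
for p in [(0,0,300),(0,0,262),(0,0,215)]:
        print(p,go(s2w(p),[0,0,-1],zt=SX))
E
```

```text
[-0.411  0.342  1.175 -0.004  1.626 -0.577] [  5.229  19.146 341.839]
(0, 0, 300) (array([ 0.004, -0.003,  0.002]), array([ 4.19, -1.9 , -0.52]))
(0, 0, 262) (array([ 0.004, -0.003,  0.002]), array([ 7.99, -1.89, -0.51]))
(0, 0, 215) (array([ 0.004, -0.003,  0.002]), array([12.69, -1.88, -0.49]))
```

```bash
python3 -m pendant '[[0,0,0,2,-1,-0.3,0.5],[0,0,0,4,-1.9,-0.5,0.5],[0,0,0,6,-1.9,-0.5,0.5],[0,0,0,7.5,-1.9,-0.5,0.5],[0,0,0,8,-1.9,-0.5,0.5]]' >/dev/null; python3 st.py; python3 look.py 10
```

```text
t 24.275 stand [  0.16   1.87 260.74] F stand [-0.86 -0.1  -0.68] M [ 0.04 -0.02  0.01]
```

View pics/top10.png

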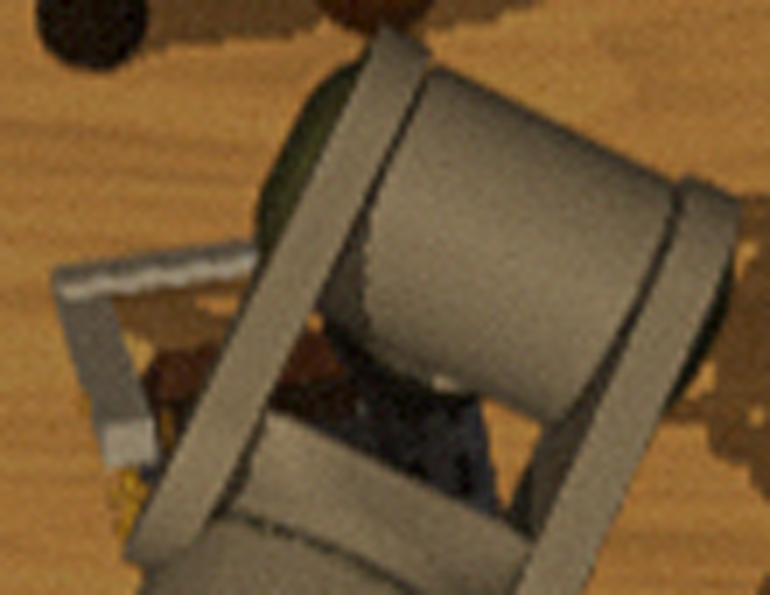

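View pics/side10.png

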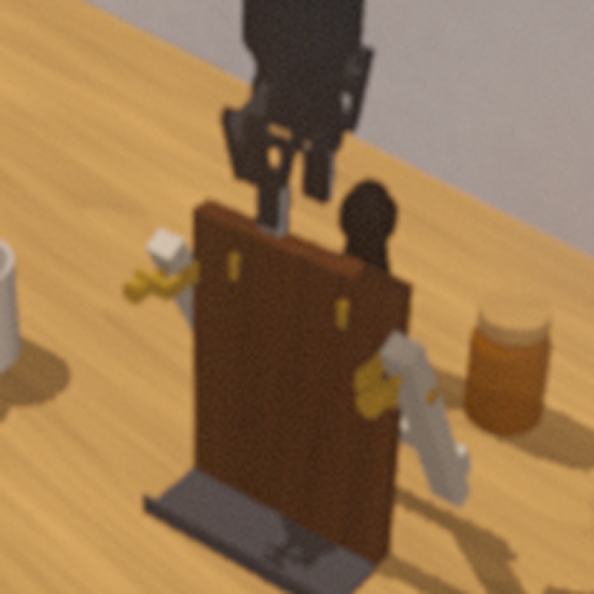

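```bash
python3 - <<'E'
from h import *
def px(p):
    u,v=proj("side",s2w(p));return round((u-230)*3.3),round((v-150)*3.3)
for p in [(-21,0,260),(-21,-11,260),(21,0,260),(21,-11,260),(-10,0,240),(10,0,240),(-10,-85,240),(-10,85,240),(-10,0,3),(-21,-9,252),(21,-9,252)]: print(p,px(p))
E
```

```text
(-21, 0, 260) (280, 232)
(-21, -11, 260) (293, 238)
(21, 0, 260) (317, 206)
(21, -11, 260) (331, 211)
(-10, 0, 240) (289, 251)
(10, 0, 240) (306, 238)
(-10, -85, 240) (397, 297)
(-10, 85, 240) (190, 208)
(-10, 0, 3) (280, 516)
(-21, -9, 252) (290, 247)
(21, -9, 252) (328, 220)
```

The front fingertip at crop (275,235) and the rear one at (320,200) straddle the board's top edge, which lies between about (289,251) and (306,238). I'll descend.

```bash
python3 -m pendant '[[0,0,0,1,0,0,0.5],[0,0,0,2,0,0,0.5],[0,0,0,3,0,0,0.5],[0,0,0,4,0,0,0.5],[0,0,0,4.6,0,0,0.5]]' 20; python3 av.py; python3 look.py 11
```

```text
time_s: 25.0
eef_pos: [543.9, -130.7, 214.8]
ee_rot: [0.703, -0.059, 0.706, 0.058]
force: [-0.5, -0.2, -0.4]
grip_width: 0.498
t 25.4 stand [ -0.17   1.24 215.94] F [ 0.31 -0.03 -0.18] sd [0.52 0.46 0.53] M [ 0.   -0.01  0.01] sd [0.02 0.03 0.02]
```

View pics/side11.png

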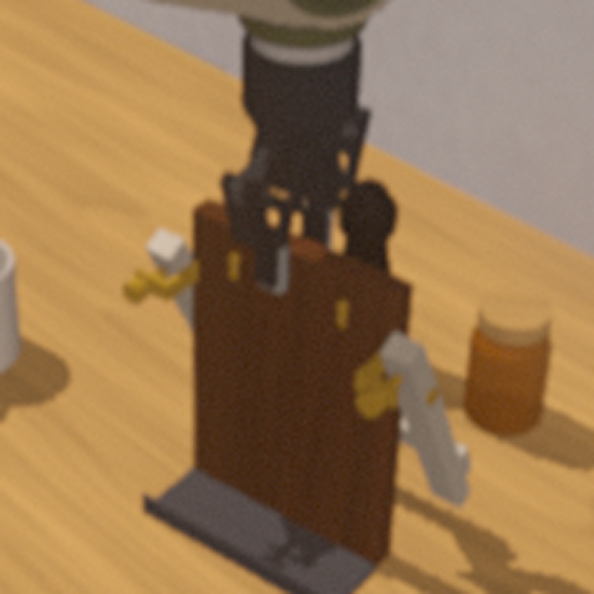

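```bash
python3 -m pendant '[[0,0,0,0,0,0,0.36],[0,0,0,0,0,0,0.36],[0,0.015,0,0,0,0.32,0.36],[0,0.03,0,-0.01,0,0.65,0.36],[0,0.05,0,-0.02,0,1.08,0.36]]'; python3 av.py; python3 look.py 12
```

```text
time_s: 26.12
eef_pos: [554.9, -128.9, 215.7]
ee_rot: [0.685, -0.061, 0.724, 0.057]
force: [-1.2, -0.7, -0.2]
grip_width: 0.364
t 26.525 stand [ 10.34   1.4  215.66] F [-1.21 -0.1  -0.47] sd [0.56 0.45 0.73] M [-0.04  0.14  0.01] sd [0.03 0.08 0.03]
```

View pics/side12.png

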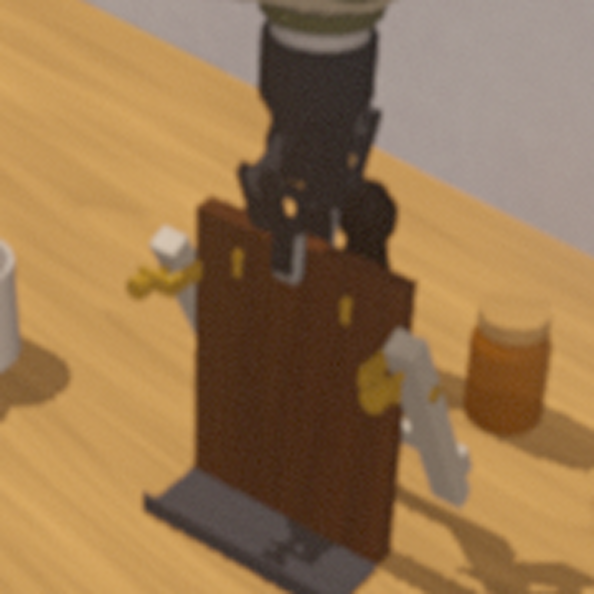

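```bash
python3 -m pendant '[[0,0.02,0,0,0,0.43,0.36],[0,0.04,0,-0.02,0,0.86,0.36],[0,0.06,0,-0.02,0,1.29,0.36],[0,0.08,0,-0.01,0,1.72,0.36],[0,0.1,0,0.01,0,2.15,0.36]]'; python3 av.py; python3 look.py 13
```

```text
time_s: 27.25
eef_pos: [576.2, -125.3, 214.4]
ee_rot: [0.648, -0.064, 0.757, 0.054]
force: [-0.2, 0.5, 1.1]
grip_width: 0.359
t 27.65 stand [ 31.82   1.44 214.6 ] F [-0.36  0.17 -0.33] sd [0.56 0.58 0.33] M [ 0.02 -0.02 -0.  ] sd [0.02 0.04 0.02]
```

View pics/side13.png

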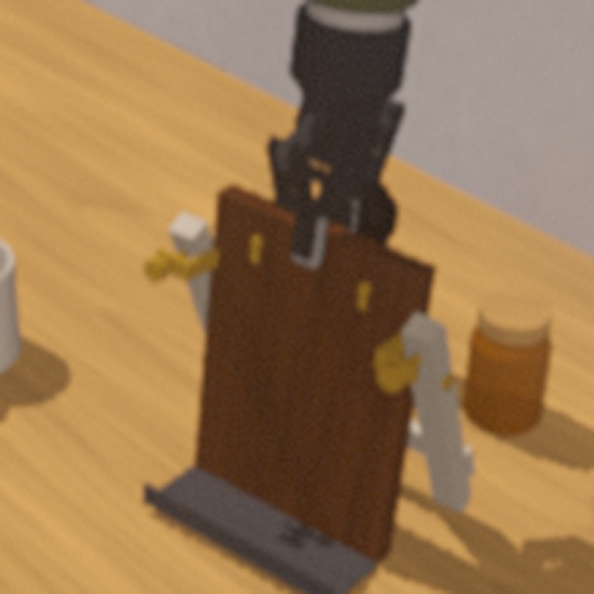

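View pics/top13.png

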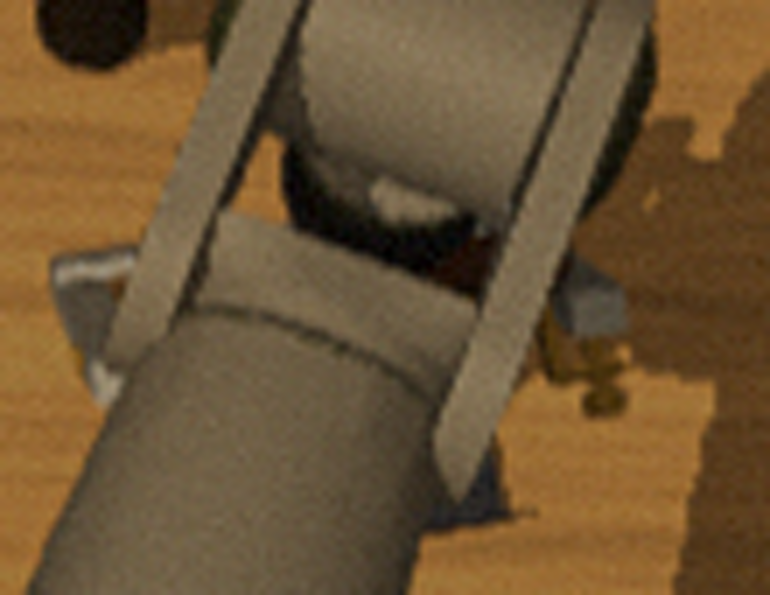

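```bash
for i in 1 2; do python3 -m pendant '[[0,0.02,0,0,0,0.43,0.36],[0,0.04,0,-0.02,0,0.86,0.36],[0,0.06,0,-0.02,0,1.29,0.36],[0,0.08,0,-0.01,0,1.72,0.36],[0,0.1,0,0.01,0,2.15,0.36]]'|tail -2; python3 av.py; done; python3 look.py 14
```

```text
force: [-0.1, 0.8, 0.3]
grip_width: 0.364
t 28.775 stand [ 53.11   1.5  211.34] F [ 0.43 -0.15 -0.21] sd [1.13 0.47 0.67] M [-0.   -0.18  0.01] sd [0.02 0.16 0.04]
force: [-0.2, 0.5, 1.3]
grip_width: 0.362
t 29.8 stand [ 73.9    1.6  205.91] F [ 0.03 -0.25  0.07] sd [0.26 0.63 0.4 ] M [ 0.02 -0.18 -0.  ] sd [0.02 0.04 0.03]
```

View pics/side14.png

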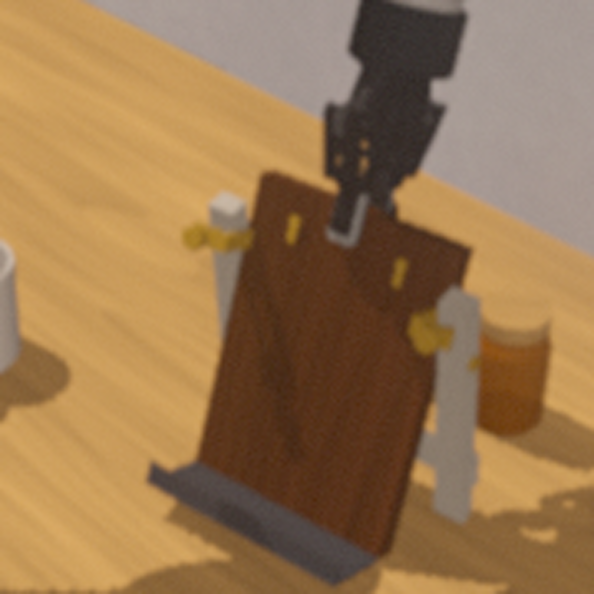

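```bash
python3 -m pendant '[[0,0.01,0,0,0,0.21,0.36],[0,0.02,0,0,0,0.43,0.36],[0,0.02,0,0,0,0.43,0.36],[0,0.02,0,0,0,0.43,0.36],[0,0.02,0,0,0,0.43,0.36]]'|tail -2; python3 av.py; python3 look.py 15
```

```text
force: [-2.2, -0.5, 3.2]
grip_width: 0.365
t 30.925 stand [ 78.02   1.63 204.28] F [-2.28 -0.21  3.4 ] sd [0.65 0.29 0.82] M [ 0.02  0.36 -0.01] sd [0.02 0.03 0.03]
```

View pics/side15.png

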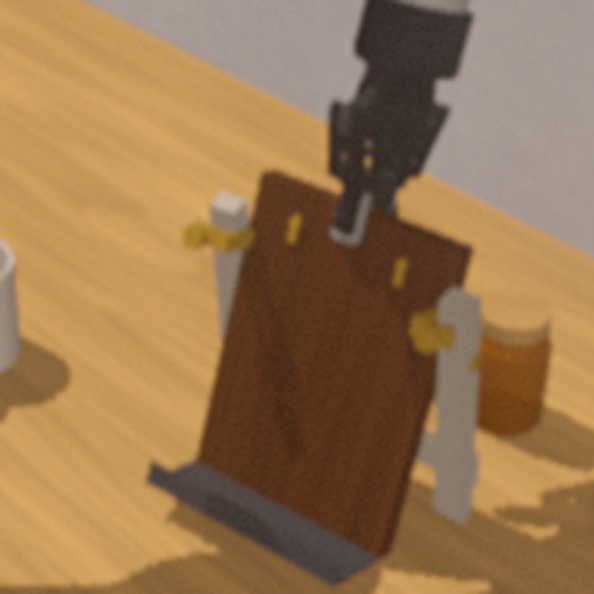

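Pushing a further 4 mm drew a reaction at the front finger without moving the board, so it's resting on the leg. I'll centre, open and withdraw along the tool axis.

```bash
python3 -m pendant '[[0,-0.01,0,0,0,-0.21,0.36],[0,-0.018,0,0,0,-0.39,0.4],[0,-0.018,0,0,0,-0.39,0.5],[0,-0.018,0,-0.5,0,-0.39,0.5],[0,-0.018,0,-1.2,0,-0.39,0.5]]'; python3 -m pendant '[[0,0,0,-1.5,0,0,0.5],[0,0,0,-3.5,0,0,0.5],[0,0,0,-7,0,0,0.5],[0,0,0,-11,0,0,0.5],[0,0,0,-15,0,0,0.5]]'; python3 -m pendant '[[0,0,0,-3,0,-4,0.5],[0,0,0,-4,0,-9,0.5],[0,0,0,-4,0,-14,0.5],[0,0,0,-4,0,-19,0.5],[0,0,0,-4,0,-24,0.5]]'; python3 look.py 16; python3 -c "
import cv2
for n in('side','top'): pass
a=cv2.imread('pics/last_top.png');cv2.imwrite('pics/top16f.png',a)
a=cv2.imread('pics/last_side.png');cv2.imwrite('pics/side16f.png',a)"
```

```text
time_s: 31.65
eef_pos: [622.2, -117.6, 217.1]
ee_rot: [0.569, -0.069, 0.818, 0.047]
force: [0.2, -0.3, 0.8]
grip_width: 0.502
time_s: 32.28
eef_pos: [652.9, -105.9, 345.7]
ee_rot: [0.571, -0.07, 0.817, 0.047]
force: [0.4, -1.5, 10.8]
grip_width: 0.499
time_s: 32.9
eef_pos: [442.2, -141.1, 466.8]
ee_rot: [0.573, -0.07, 0.815, 0.046]
force: [0.1, -0.1, 1.0]
grip_width: 0.498
```

View pics/side16f.png

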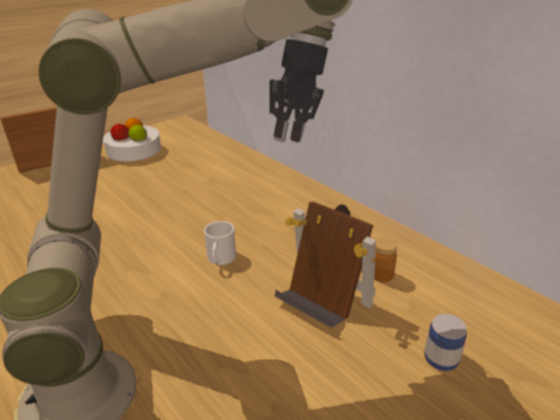

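View pics/top16f.png

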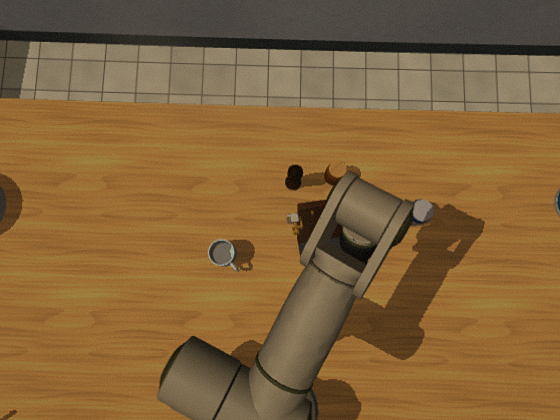

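View pics/top16.png

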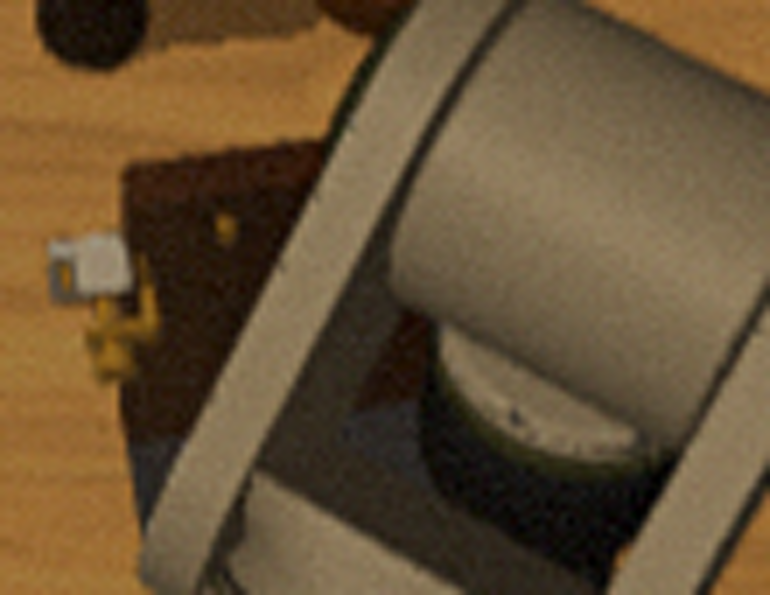

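View pics/side16.png

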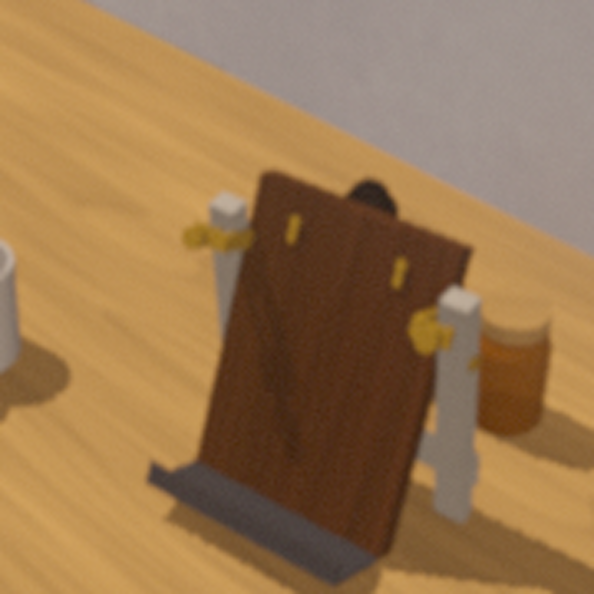

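The stand leans on its leg and the mug, tin, jar and mill are all upright. The arm hides part of the top view, so I'll swing it clear for one last measurement.

```bash
python3 -m pendant '[[0,0,0,0,4,-1,0.5],[0,0,0,0,8,-2,0.5],[0,0,0,0,13,-3,0.5],[0,0,0,0,18,-4,0.5],[0,0,0,0,22,-5,0.5]]'; python3 look.py 17
```

```text
time_s: 33.62
eef_pos: [360.4, 69.6, 481.8]
ee_rot: [0.573, -0.071, 0.815, 0.046]
force: [0.9, 1.0, 0.2]
grip_width: 0.5
```

View pics/top17.png

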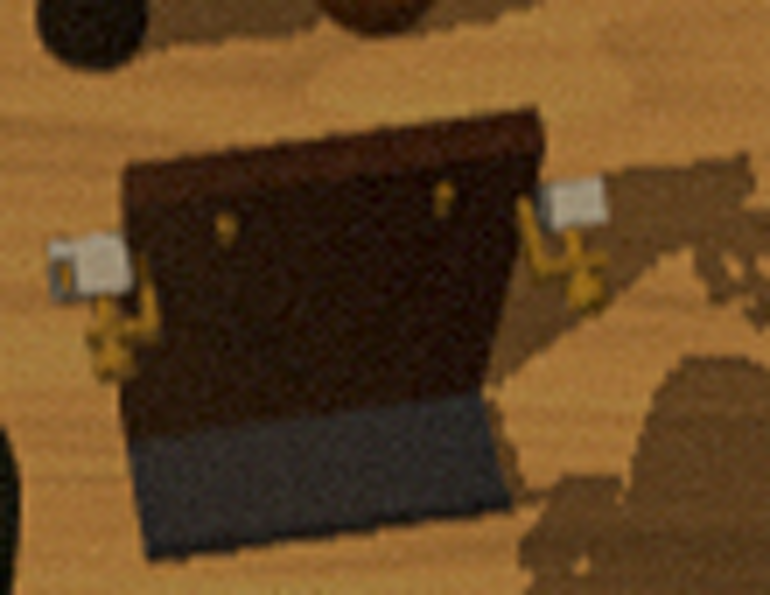

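View pics/side17.png

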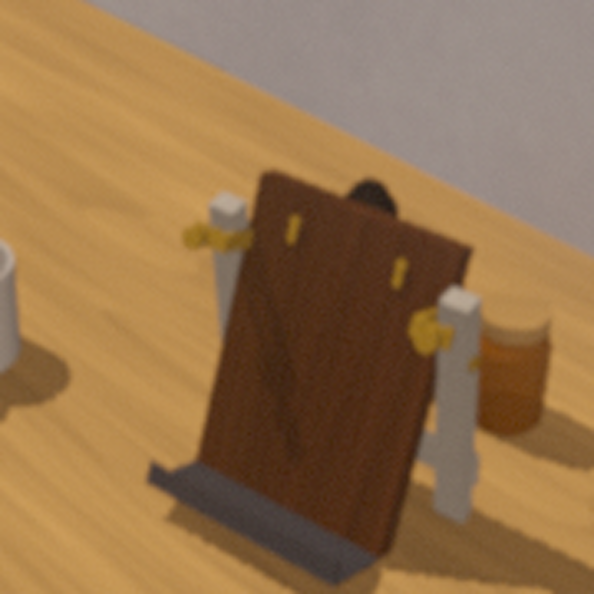

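```bash
python3 - <<'E'
from h import *
np.set_printoptions(precision=2,suppress=True)
BL,e=two((268/3.3+230,171/3.3+150),(126/7+280,166/7+180));BR,e2=two((471/3.3+230,247/3.3+150),(538/7+280,107/7+180))
d=BL-BR;print(w2s(BL),e,w2s(BR),e2,"yaw",np.arctan2(-d[0],d[1]))
x=(w2s(BL)+w2s(BR))/2;print("lean",np.arctan2(x[0]-10,x[2]))
for n,b,a in (("L",(92/7+280,265/7+180),(228/3.3+230,208/3.3+150)),("R",(578/7+280,202/7+180),(460/3.3+230,298/3.3+150))):
    p,e=two(a,b);print(n,w2s(p),e)
print(sense()["time_s"])
from rig import job
print(job.finish_job())
E
```

```text
[ 84.11  84.55 226.84] 5.035353526657745 [ 85.93 -84.39 228.5 ] 2.153794482411057 yaw 0.1727890964753169
lean 0.31831550304406253
L [ 51.37 100.   204.02] 1.212742912762274
R [ 48.28 -98.54 212.93] 0.33762894820070904
33.725
the job is handed in; nothing more can be done
None
```

The cookbook stand is set up for reading: its leg is out at the stop, and it leans back resting on that leg. I handed the job in at 33.7 s with the arm clear.

- **Leg:** With the stand upright, I pushed the left leg bar out to its stop, at about 0.45 rad.
- **Mistake and repair:** The stop is softer to feel than I expected, about 2 N. I kept pushing about 13 mm past it, which turned the stand by about 0.08 rad. I turned most of that back by pushing the bar from behind near hinge height. The stand tipped forward very slightly, so I let it settle gently. It ended within about 0.04 rad of its first heading, with its centre moved less than about 1 mm.
- **Lean:** I straddled the top edge with the fingers and tipped the stand back about its rear edge. Pushing about 4 mm further met a reaction and did not move the board, so it was resting on the leg.
- **Last checks:** The last pictures show the stand at rest and the mug, tin, jar and mill upright, apparently untouched.
- **Disagreements:**
    - My final lean measurement was 0.32 rad, just under the expected 0.33 to 0.40. The two camera rays missed each other by 2–5 mm there, and the leg angle implies about 0.34.
    - That the leg is at the stop rests on the forces and the unchanged angle. I could not see the screw contact directly.

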